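# Slide the PC case lid out over its stand and hold it from tipping

## Task

The screw tin stands in the way of the case lid: slide it along the desk, without lifting it, from its taped square to the middle of the empty taped square and let go of it there. Then slide the black lid lengthwise out over the open end of the white stand, fan end first and straight, until the pale strip across the lid lies right over the stand's edge, and keep the lid level with the gripper, since it would tip by itself there. Finish still holding the lid down flat on the stand; leave the other things on the desk alone.

Things in the scene. Friction and masses are not known exactly. Their poses are not given: they have to be found in the camera images.
- stand: Fixed white stand, 140 (its x) x 200 (its y) x 45 mm high, flat top. Origin: centre of its underside, on the desk. Its +y axis points outward, the way the lid has to be slid (towards the two taped squares); its yaw varies by up to about 10 degrees.
- stand_edge (a point): Middle of the stand's outer (+y) top edge, 100 mm along the stand's +y from its origin and 45 mm above the desk; axes as the stand's.
- lid: Loose black panel (PC case lid) on the stand: 120 (x) x 300 (y) x 8 mm, 0.35-0.7 kg. Origin: centre of its underside; +y to its outer (fan) end, nearly the stand's +y at first. On top: 80 x 80 x 25 mm fan centred at y = +90 mm, pale 6 mm wide strip across at y = -30, wooden cleat at y = -110. Centre of mass about 25 mm fanward of the origin: it tips if let go with that past the stand's edge.
- lid_line (a point): Centre of the pale strip, taken at the lid's underside: (0, -30, 0) mm in the lid's frame. It is to come over the stand's outer edge.
- lid_cleat (a point): Centre of the top of the wooden cleat to hold the lid by: (0, -110, 38) mm in the lid's frame. Firmly fixed, 70 mm long along the lid's x, 20 mm thick along its y, 30 mm high above the lid's top; free on both sides for the fingers (30 mm to the lid's inner end).
- tin: Loose round closed screw tin, aluminium with a dark lid, 55 mm diameter, 58 mm high, so taller than the lid's underside, 0.25 to 0.5 kg. Origin: centre of its underside, on the desk. It starts in the taped square in front of the lid's fan end. It starts to tilt if pushed or dragged near its top: it slides best taken low.
- square_from: Square outline of thin pale tape stuck to the desk, 88 mm outside, 80 mm inside, flat (nothing to catch on); the tin starts in it. Origin: its centre.
- square_to: An equal, empty square outline of tape, where the tin has to go, either on the robot's side of the first square or farther outward from the stand. Origin: its centre.
- tape: Bystander: loose roll of tape lying flat, 84 mm diameter, 24 mm high. Origin: centre of its underside.
- screwdriver: Bystander: yellow-handled screwdriver, 190 mm long, lying between robot and stand, about 30 mm high.
- small_driver: Bystander: black screwdriver, 140 mm long, lying beyond the stand.
- drive: Bystander: hard drive, 147 x 102 x 26 mm, beyond the stand.
- remote: Bystander: small white remote control, 50 x 90 x 12 mm, at the front right.
- cutter: Bystander: grey cutter knife, about 165 mm long, 14 mm high, to the right of the stand.
Not all that is in view belongs to the job. Several things look just like the tin: the one meant starts nearest to the robot's base.

How it is judged:
On the way:
1. the tin stands in the middle of the empty square, released, before the lid has been slid out (horizontal distance between tin and square_to below 0.014 m and angle between tin's own z axis and vertical below 0.05 rad and contact force between tin and the fingers below 0.1 N and y of lid_line in the frame of stand_edge below -0.08 m), for 0.2 s.
At the end, for the whole second after the job is handed in: Lid strip within 8 mm of the stand's edge (30 mm sideways, 6 mm in height), lid aligned to 0.1 rad, level to 0.06 rad, still, resting on the stand, fingers on it with over 1 N and free of the tin; tin upright, untouched, within 14 mm of the square's centre (y of lid_line in the frame of stand_edge between -0.008 and 0.008 m and x of lid_line in the frame of stand_edge between -0.03 and 0.03 m and z of lid_line in the frame of stand_edge between -0.006 and 0.006 m and angle between the y axis of lid and the y axis of stand, either way round below 0.1 rad and angle between lid's own z axis and vertical below 0.06 rad and contact force between lid and the fingers above 1 N and contact force between lid and stand above 0.3 N and contact force between lid and tin below 0.1 N and linear speed of lid below 0.02 m/s and horizontal distance between tin and square_to below 0.014 m and angle between tin's own z axis and vertical below 0.05 rad and contact force between tin and the fingers below 0.1 N); the arm keeps its last pose, push and grip.
It fails at once if the tin lifted more than 8 mm or tipped more than 0.2 rad (height (world z) of tin above 0.008 m or angle between tin's own z axis and vertical above 0.2 rad).
It fails at once if the lid tipped more than 0.15 rad, or lifted more than 20 mm off the stand (angle between lid's own z axis and vertical above 0.15 rad or height (world z) of lid above 0.065 m).
It fails at once if the tin shoved with the lid (contact force between tin and lid above 1 N).
It fails at once if another thing on the desk moved more than 30 mm (distance of any of tape, screwdriver, small_driver, drive, remote, cutter from where it was at the start of the episode above 0.03 m).
It also fails if it takes over 42 s, if anything falls off the work surface, if the arm or the gripper's body presses on something with over 40 N, if the wrist force passes 120 N, or if a joint passes its speed limit or range.

## Robot

A 7-joint arm with a two-finger parallel gripper is mounted at the origin on the work surface. World frame = base frame: x ahead of the robot, y to its left, z up, the work surface at z = 0. Lengths are in m, angles in rad, forces in N, time in s.
With the tool pointing down it reaches from about 0.4 to 0.85 m from the base axis. Payload 10.4 kg.
Tool frame: the origin (TCP) lies at the very end of the fingers, on their centre line; the grasp point (between the pads) lies 19 mm behind it; z points along the fingers, y is the line along which they close (so a half turn about z gives the same grasp; the last joint's range is limited). The gripper opens to 85 mm and grips with 20 to 120 N. Pads are 22 mm wide; open, the fingers measure 114 mm over their backs; the gripper's body (76 mm by 85 mm) begins 54 mm behind the grasp point. The pads swing forward as they close: fully open they stand 13 mm farther back than shut.
Start: joints at [1.176, 0.332, -0.065, 1.46, 0.022, 1.35, -0.088], TCP at [0.227, -0.582, 0.231] pointing down, gripper open.
Joint ranges: [-2.6, 2.6], [-0.5, 2.12], [-1.47, 1.34], [0.16, 2.42], [-1.27, 4.41], [0.06, 2.06], [-2.6, 2.6]. Speed limits (rad/s): [2.22, 2.22, 2.79, 2.79, 3.14, 3.14, 3.14].

## Interface

Orientations are given as a unit quaternion [x, y, z, w].
In Python, from workcell import manip, optics gives the robot as it stands.
- The arm moves only by the tool jog_arm, never from a script. Its arguments are lists of equal length, an entry for each row: "dr": the turn, a rotation vector about the tool's x, y, z normalised to -1 to 1, where 1 is 4 degrees, a list of three; "translation": the shift along the tool's x, y, z normalised to -1 to 1, where 1 is 0.025 m, a list of three; "jaw": the opening, from 0 (shut) to 1 (fully open). A call has 1 to 10 rows; each row shifts and turns the commanded pose from where the row before left it, along the tool's axes as they then stand; what a row does not reach is not made up. A row lasts 1/10 s, in which the tool goes at most 50 mm and 8.59 degrees, less where a joint would pass 70% of its speed; a pose out of reach is approached as far as the arm can. A call with a number of a shift or a turn outside -1 to 1 is refused whole. A call with a gripper value outside its range is refused whole. The fingers move at their own pace and stop on an object; "squeeze" is the grip in N (left out, the last holds). Time passes only in rows, so rows that do not move let the fingers close. It gives the time, the measured TCP pose, the force, the opening and the grip force at its end, in the units of the state.
- manip.get_obs(): the state, without advancing time (a new reading comes with each control period).
- optics.camera(name): name is "scene" or "top" or "wrist"; returns a dict with "color" (480x640x3 uint8, red, green, blue), "mtx" (3x3 intrinsics, pixels), "R" (3x3) and "t" (3): a world point X has camera coordinates R X + t. Camera axes: x right, y down, z forward; pixel columns grow to the right and rows downward; lengths in m; the calibration is good to about 2 mm. The wrist camera is an equidistant fisheye: a pixel r from the principal point sees the ray r / f radians off the axis. A picture is of the moment at which its call begins. There is no depth.
- manip.hand_in(): hands the job in; it is judged then, once.
The state is a dict: "clock": time; "joint_pos": joint angles; "joint_velocities": joint speeds; "tau": joint torques, N m; "position": TCP position; "ee_rot": TCP orientation; "ft_force": force on the tool from outside, world axes, zero at the start; "torque": the same for the moment, N m; "grip_width": opening from 0.0 (shut) to 1.0 (fully open); "grasp_force": force on a finger pad.
Only numpy, scipy, OpenCV 4.12 (cv2) and the standard library are available. Lean on these libraries where they do the work, as an engineer would, in place of code of your own. Each camera call takes 0.05 s, during which the arm holds its last target. There are 200 camera calls.

## Working session

There is one attempt and no reset: what is moved stays moved. The work goes in short steps, Python scripts to look and compute and a tool call to move; the robot and the scene stay as the last step left them, time stands still between calls to the robot, and variables do not carry over. Pictures are saved under pics/ and viewed, at most 10 in all, crops included, and the job is handed in when it is done.

Besides the shell and the picture viewer there is one more tool, called after "Request:" as a command line: name --argument value ..., lists and objects as JSON in quotes. jog_arm: Moves the arm, as the interface text tells. Scaled input: -1 to 1 covers 0.025 m each way for a shift and 4 degrees each way for a turn. Its arguments: {"type":"object","properties":{"dr":{"type":"array","items":{"type":"array","items":{"type":"number"}}},"translation":{"type":"array","items":{"type":"array","items":{"type":"number"}}},"jaw":{"type":"array","items":{"type":"number"}},"squeeze":{"type":"number"}},"required":["dr","translation","jaw"]}

```bash
mkdir -p pics; cat > h.py <<'E'
import numpy as np, cv2
from workcell import manip, optics
def snap(n,f):
    c=optics.camera(n); cv2.imwrite('pics/'+f,cv2.cvtColor(c['color'],cv2.COLOR_RGB2BGR)); np.savez('pics/'+f[:-4]+'.npz',**c); return c
def ray(c,u,v,z):
    R,t,K=np.array(c['R']),np.array(c['t']),np.array(c['mtx'])
    o=-R.T@t; d=R.T@np.linalg.solve(K,[u,v,1.]); return (o+d*(z-o[2])/d[2])[:2]
def proj(c,X):
    p=c['mtx']@(c['R']@np.array(X)+c['t']); return p[:2]/p[2]
E
python3 - <<'E'
from h import *
o=manip.get_obs(); print(o)
for n in ('top','scene'):
    c=snap(n,n+'0.png'); print(n,c['mtx'],-c['R'].T@c['t'],c['R'])
E
```

```text
{'clock': 0.0, 'joint_pos': array([ 1.17638053,  0.33288851, -0.06467069,  1.46094273,  0.02162071,
        1.34989664, -0.08850596]), 'joint_velocities': array([ 0.0012135 ,  0.00120074, -0.00043073,  0.00164423, -0.00043972,
        0.0004914 , -0.00011374]), 'tau': array([ 1.26384988e-03, -6.25443006e+01,  5.00043947e-02, -3.91604984e+01,
        1.63519563e-02,  9.93298483e-03,  2.72060851e-05]), 'position': array([ 0.22690335, -0.581955  ,  0.23050481]), 'ee_rot': array([ 9.82769335e-01,  1.84834837e-01, -1.79991791e-04, -6.96824078e-04]), 'ft_force': array([0.44291346, 0.35375876, 0.39837586]), 'torque': array([-0.00223022, -0.03644728,  0.01978303]), 'grasp_force': 0.0, 'grip_width': 0.9989101227164429}
top [[569.01400395   0.         318.21717223]
 [  0.         569.01400395 237.79765636]
 [  0.           0.           1.        ]] [ 0.51801701 -0.0041362   1.09637455] [[ 0.02923547 -0.99909257  0.03097302]
 [-0.9975688  -0.03112387 -0.06235218]
 [ 0.0632596  -0.02907482 -0.99757349]]
scene [[618.96213973   0.         327.04533536]
 [  0.         618.96213973 235.40981523]
 [  0.           0.           1.        ]] [ 1.51562694 -0.54555062  0.88182428] [[ 0.49601754  0.86817996  0.01517115]
 [ 0.52373307 -0.28519725 -0.80272424]
 [-0.69258232  0.40611093 -0.59615739]]
```

View pics/top0.png

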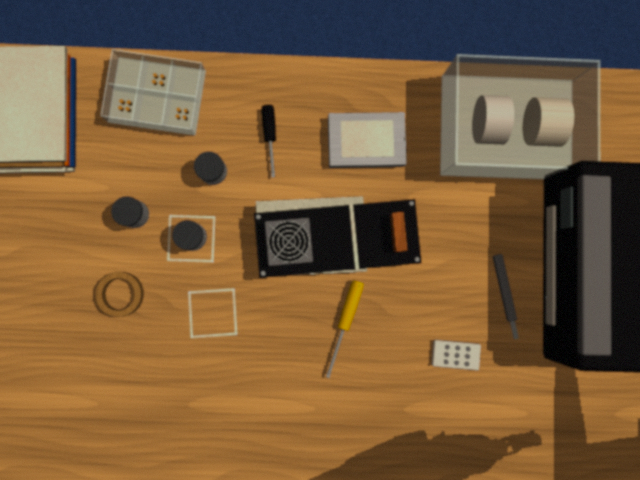

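View pics/scene0.png

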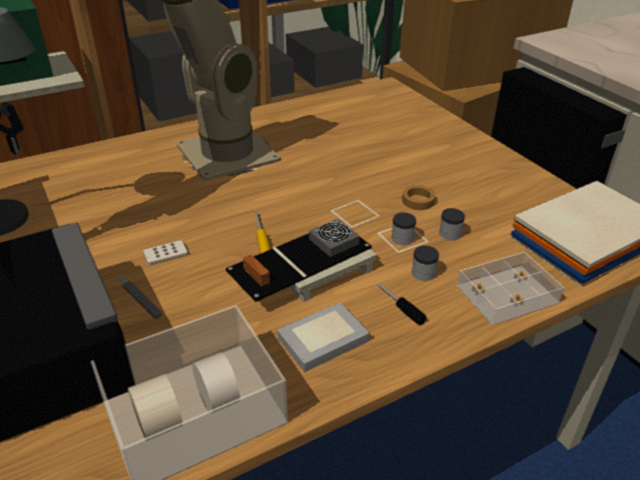

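Top view: three look-alike tins at pixels (188,236), (129,212) and (210,168). The one at (188,236) is in the taped square, in front of the fan end and nearest the base (image bottom), so it fits. The empty square is at (213,313), on the robot's side. The lid spans about (255–420, 200–277), with the stand edges showing white.

```bash
python3 - <<'E'
from h import *
c=dict(np.load('pics/top0.npz')); im=c['color']; b=im[...,::-1].copy()
hsv=cv2.cvtColor(b,cv2.COLOR_BGR2HSV)
def comps(m,amin,box):
    n,l,s,ce=cv2.connectedComponentsWithStats(m.astype(np.uint8)*255)
    for i in range(1,n):
        if s[i,4]>=amin and box[0]<ce[i,0]<box[1] and box[2]<ce[i,1]<box[3]:
            cn,_=cv2.findContours((l==i).astype(np.uint8),cv2.RETR_EXTERNAL,cv2.CHAIN_APPROX_NONE)
            yield i,s[i],ce[i],max(cn,key=len)
dark=hsv[...,2]<75
print('dark')
for i,s,ce,cn in comps(dark,100,(90,440,140,290)):
    e=cv2.minEnclosingCircle(cn); r=cv2.minAreaRect(cn); 
    print(s,ce.round(1),e,r,ray(c,*e[0],.058).round(4))
print('white')
w=(hsv[...,1]<90)&(hsv[...,2]>140)
for i,s,ce,cn in comps(w,15,(150,440,140,350)):
    r=cv2.minAreaRect(cn); print(s,ce.round(1),r,ray(c,*r[0],0).round(4))
print('cleat')
cl=(hsv[...,0]<14)&(hsv[...,1]>150)
for i,s,ce,cn in comps(cl,60,(380,420,200,260)): 
    print(s,ce,cv2.minAreaRect(cn),ray(c,*ce,.083))
cv2.imwrite('pics/crop.png',np.hstack([cv2.resize(b[190:350,150:290],None,fx=2.8,fy=2.8,interpolation=2),cv2.resize(b[190:350,320:440],None,fx=2.8,fy=2.8,interpolation=2)]))
cv2.imwrite('pics/crop2.png',cv2.resize(b[185:290,240:430],None,fx=4.2,fy=4.2,interpolation=2))
E
```

```text
dark
[193 152  32  32 758] [209.  167.9] ((209.0808563232422, 168.23403930664062), 16.40292739868164) ((209.50003051757812, 168.00001525878906), (31.819805145263672, 28.991378784179688), 45.0) [0.7053 0.1693]
[329 165  72   3 118] [361.  166.2] ((364.5, 165.5), 35.50362014770508) ((364.51312255859375, 166.30303955078125), (1.7702538967132568, 71.00685119628906), 89.06080627441406) [ 0.7204 -0.116 ]
[110 197  36  31 824] [127.6 212.2] ((128.0, 212.5), 18.200374603271484) ((126.99600982666016, 212.2279815673828), (31.0366268157959, 33.00436782836914), 79.69515228271484) [0.6191 0.3123]
[ 354  200   67   68 3415] [384.9 233.7] ((386.9105529785156, 233.10543823242188), 43.27847671508789) ((386.926025390625, 233.51638793945312), (64.20549011230469, 61.51930618286133), 84.61068725585938) [ 0.5964 -0.1603]
[ 253  205  102   73 5271] [305.9 241. ] ((303.4731140136719, 240.5493927001953), 57.50229263305664) ((303.40545654296875, 241.25721740722656), (65.84229278564453, 97.14312744140625), 85.64891815185547) [ 0.578  -0.0076]
[172 221  32  29 755] [187.5 235.5] ((187.5, 235.5), 16.324926376342
[... 926 characters left out ...]
 8.408132553100586), 11.689370155334473) [0.4821 0.1479]
[188 291   9  15  39] [190.3 296. ] ((189.62928771972656, 297.1365661621094), (7.263676166534424, 14.806722640991211), 24.77513885498047) [0.4666 0.2056]
[209 299  28  37 102] [229.6 324.8] ((230.37347412109375, 323.16217041015625), (21.60659408569336, 43.829219818115234), 34.777835845947266) [0.4195 0.1264]
[190 309  16  29  64] [193.2 327. ] ((196.96762084960938, 322.5793762207031), (28.147615432739258, 14.112157821655273), 85.60128784179688) [0.4189 0.1897]
cleat
[389 211  19  42 610] [398.5442623  231.55737705] ((398.10888671875, 231.589111328125), (41.39354705810547, 15.821090698242188), 84.2894058227539) [ 0.59798992 -0.17747823]
```

View pics/crop.png

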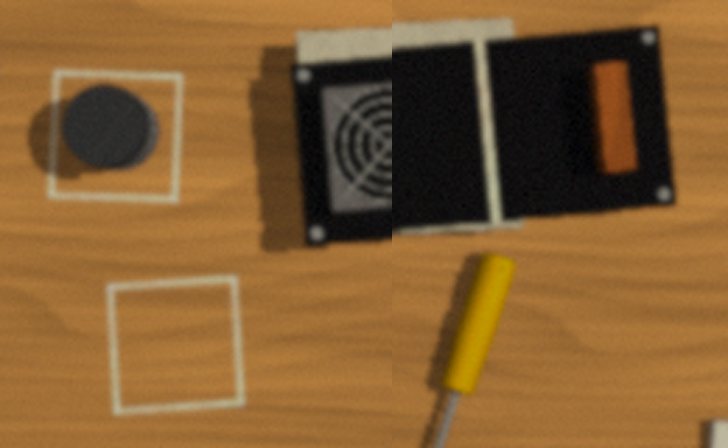

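View pics/crop2.png

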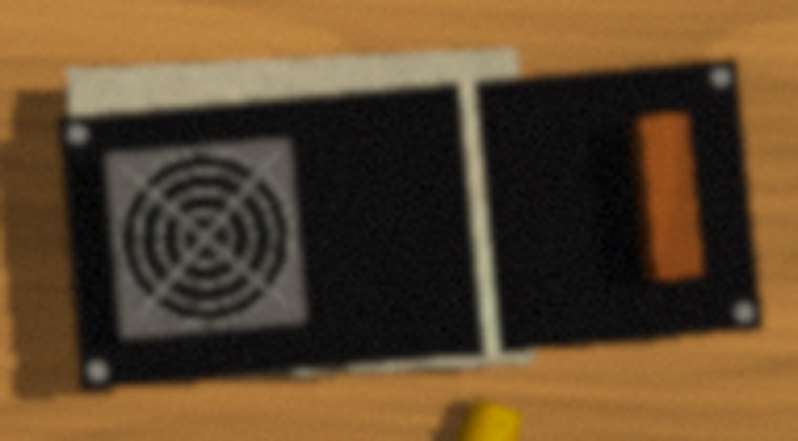

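```bash
cat > m.py <<'E'
from h import *
c=dict(np.load('pics/top0.npz')); b=c['color'][...,::-1].copy(); hsv=cv2.cvtColor(b,cv2.COLOR_BGR2HSV)
w=((hsv[...,1]<110)&(hsv[...,2]>130)).astype(np.uint8)
def pts(x0,x1,y0,y1):
    p=cv2.findNonZero(w[y0:y1,x0:x1])+np.array([x0,y0]); return p
r=cv2.minAreaRect(pts(183,243,283,343)); print('square_to',r,ray(c,*r[0],0))
r=cv2.minAreaRect(pts(162,222,210,268)); print('square_from',r,ray(c,*r[0],0))
f=lambda x,y:((x+.5)/4.2-.5+240,(y+.5)/4.2-.5+185)
L=np.array([ray(c,*f(*p),.053) for p in [(62,120),(735,62),(760,325),(82,388)]])
print('lid corners',L,'centre',L.mean(0)); 
for a,q in [(1,0),(2,3),(2,1),(3,0)]:
    d=L[q]-L[a]; print(np.linalg.norm(d),np.degrees(np.arctan2(d[1],d[0])))
S=np.array([ray(c,*f(*p),.045) for p in [(67,70),(517,50),(531,362)]])
print('stand',S); 
for a,q in [(1,0),(2,1)]:
    d=S[q]-S[a]; print(np.linalg.norm(d),np.degrees(np.arctan2(d[1],d[0])))
# scene view tin check
s=dict(np.load('pics/scene0.npz'));
for n,X in (('tin top',[.5806,.2032,.058]),('cleat',[.598,-.1775,.083])): print(n,proj(s,X))
E
python3 m.py
```

```text
square_to ((212.0774688720703, 312.66156005859375), (47.22848892211914, 47.1619758605957), 86.18592071533203) [0.43841717 0.16190296]
square_from ((190.88037109375, 238.11077880859375), (46.657814025878906, 46.58094787597656), 2.2025980949401855) [0.57932012 0.20813416]
lid corners [[ 0.62578732  0.08402481]
 [ 0.66116108 -0.21134935]
 [ 0.54538292 -0.22454357]
 [ 0.50918976  0.07113139]] centre [ 0.58538027 -0.07018418]
0.29748478426329655 96.82917014309103
0.29788189822503625 96.97877838842986
0.11652755451849232 6.501448333244203
0.11730827652559804 6.310161447081472
stand [[ 0.64883682  0.08330517]
 [ 0.66437864 -0.11551824]
 [ 0.52627379 -0.12507075]]
0.19942992946229976 94.46966500030955
0.13843482903697762 3.9567623153833655
tin top [401.59004232 217.41633389]
cleat [254.53820412 262.73397969]
```

The crop confirms it: the tin is the one inside the occupied square at pixels (187,236), and the other square at (212,313) is empty. Moving out now, clear of the PC case.

Request:
jog_arm --dr '[[0, 0, 0.9], [0, 0, 0.9], [0, 0, 0.9], [0, 0, 0.9], [0, 0, 0], [0, 0, 0], [0, 0, 0], [0, 0, 0], [0, 0, 0], [0, 0, 0]]' --translation '[[0, 0, -0.6], [0, 0, -0.6], [0, 0, -0.6], [0, 0, -0.6], [0.18, -1, 0], [0.18, -1, 0], [0.18, -1, 0], [0.18, -1, 0], [0.18, -1, 0], [0.18, -1, 0]]' --jaw '[1, 1, 1, 1, 1, 1, 1, 1, 1, 1]'

```text
clock: 1.1
position: [0.2357, -0.4289, 0.291]
ee_rot: [0.998, 0.06, -0.0, -0.0]
ft_force: [-0.6, 0.5, 0.0]
grip_width: 1.002
grasp_force: 0.0
```

Request:
jog_arm --dr '[[0, 0, 0], [0, 0, 0], [0, 0, 0], [0, 0, 0], [0, 0, 0], [0, 0, 0], [0, 0, 0], [0, 0, 0], [0, 0, 0], [0, 0, 0]]' --translation '[[0.18, -1, 0], [0.18, -1, 0], [0.74, -0.98, 0], [0.74, -0.98, 0], [0.74, -0.98, 0], [0.74, -0.98, 0], [0.74, -0.98, 0], [0.74, -0.98, 0], [0.74, -0.98, 0], [0.74, -0.98, 0]]' --jaw '[1, 1, 1, 1, 1, 1, 1, 1, 1, 1]'

```text
clock: 2.1
position: [0.3624, -0.1658, 0.2911]
ee_rot: [0.998, 0.06, -0.0, 0.0]
ft_force: [0.4, -0.1, 0.5]
grip_width: 0.998
grasp_force: 0.0
```

Request:
jog_arm --dr '[[0, 0, 0], [0, 0, 0], [0, 0, 0], [0, 0, 0], [0, 0, 0], [0, 0, 0], [0, 0, 0], [0, 0, 0], [0, 0, 0], [0, 0, 0]]' --translation '[[0.74, -0.98, 0.4], [0.74, -0.98, 0.4], [0.74, -0.98, 0.4], [0.74, -0.98, 0.4], [0.74, -0.98, 0.4], [0.74, -0.98, 0.4], [0.74, -0.98, 0.4], [0.74, -0.98, 0.4], [0.74, -0.98, 0.4], [0.74, -0.98, 0.4]]' --jaw '[1, 1, 1, 1, 1, 1, 1, 1, 1, 1]'

```text
clock: 3.1
position: [0.5167, 0.0993, 0.1906]
ee_rot: [0.998, 0.06, -0.0, 0.0]
ft_force: [0.1, -0.3, -0.3]
grip_width: 0.999
grasp_force: 0.0
```

Request:
jog_arm --dr '[[0, 0, 0], [0, 0, 0], [0, 0, 0], [0, 0, 0], [0, 0, 0]]' --translation '[[0.74, -0.98, 0.4], [0.74, -0.98, 0.4], [0.74, -0.98, 0.4], [0.74, -0.98, 0.4], [0, 0, 0]]' --jaw '[1, 1, 1, 1, 1]'

```text
clock: 3.6
position: [0.5773, 0.2083, 0.1491]
ee_rot: [0.998, 0.062, -0.002, -0.001]
ft_force: [-1.0, -0.1, 0.1]
grip_width: 0.997
grasp_force: 0.0
```

```bash
cat >> h.py <<'E'
def fray(c,u,v,z):
    R,t,K=c['R'],c['t'],c['mtx']; a,b=(u-K[0,2])/K[0,0],(v-K[1,2])/K[1,1]; r=np.hypot(a,b)+1e-9
    d=R.T@np.array([np.sin(r)*a/r,np.sin(r)*b/r,np.cos(r)]); o=-R.T@t; return (o+d*(z-o[2])/d[2])[:2]
def fproj(c,X):
    p=c['R']@np.array(X)+c['t']; h=np.hypot(p[0],p[1]); th=np.arctan2(h,p[2]); return c['mtx'][:2,2]+c['mtx'][0,0]*th*p[:2]/h
E
python3 - <<'E'
from h import *
o=manip.get_obs(); print(o['position'],o['ee_rot'])
c=snap('wrist','w1.png'); print(c['mtx'],-c['R'].T@c['t'])
for X in ([.5806,.2032,.058],[.4384,.1619,0],[.5793,.2081,0]): print(fproj(c,X))
b=c['color'][...,::-1].copy()
p=fproj(c,[.5806,.2032,.058])
cv2.circle(b,tuple(int(x) for x in p),3,(0,0,255),-1); cv2.imwrite('pics/w1.png',b)
E
```

```text
[0.57734823 0.208317   0.14912358] [ 0.99805959  0.06223877 -0.00151247 -0.00104793]
[[371.64829954   0.         318.80890955]
 [  0.         371.64829954 244.44893844]
 [  0.           0.           1.        ]] [0.64382496 0.21475407 0.29090173]
[325.15572377 245.7397731 ]
[347.99634558 378.28880806]
[317.83910585 227.34000471]
```

View pics/w1.png

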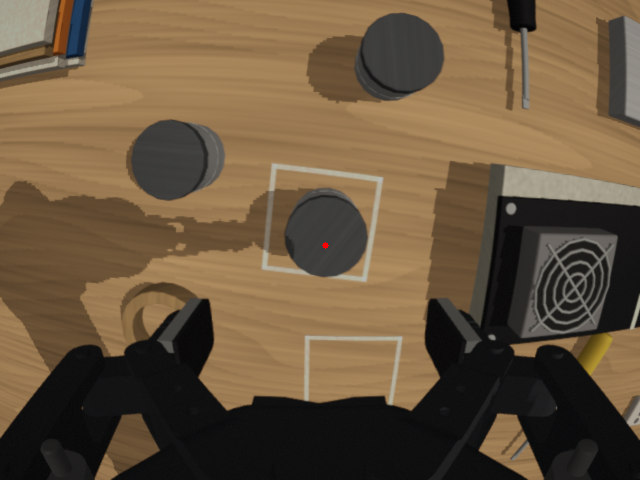

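The wrist view shows the tin lid centred at about (326,236), inside the square with corners (273,165), (382,179), (366,279) and (264,268). It is about 10 px above my projected point (red). The jaws are open either side, and the empty square is at the bottom.

```bash
python3 - <<'E'
from h import *
c=dict(np.load('pics/w1.npz')); print('tin',fray(c,326,235.5,.058))
q=np.array([fray(c,*p,0) for p in [(273,165),(382,179),(366,279),(264,268)]]); print('from',q.mean(0),np.linalg.norm(q[0]-q[1]))
q=np.array([fray(c,*p,0) for p in [(305,338),(402,338)]]); print('to top corners',q)
t=dict(np.load('pics/top0.npz'))
f=lambda x,y:((x+.5)/2.8-.5+150,(y+.5)/2.8-.5+190)
for p in [(108,285),(238,277)]: print(ray(t,*f(*p),0))
print('tin top by crop',ray(t,*f(105,127),.058))
print('fan corner etc', fray(c,490,165,.045))
E
```

```text
tin [0.58746575 0.20353684]
from [0.58228757 0.20567824] 0.08634751352794069
to top corners [[0.47799817 0.20709491]
 [0.48738383 0.11979042]]
[0.47732717 0.20872058]
[0.48525774 0.12079525]
tin top by crop [0.58146169 0.20382528]
fan corner etc [0.65010558 0.09430648]
```

Request:
jog_arm --dr '[[0, 0, 0], [0, 0, 0], [0, 0, 0], [0, 0, 0], [0, 0, 0], [0, 0, 0], [0, 0, 0], [0, 0, 0], [0, 0, 0]]' --translation '[[0.25, 0.22, 0], [0, 0, 0.9], [0, 0, 0.9], [0, 0, 0.9], [0, 0, 0.9], [0, 0, 0.9], [0, 0, 0.6], [0, 0, 0.4], [0, 0, 0]]' --jaw '[1, 1, 1, 1, 1, 1, 1, 1, 1]'

```text
clock: 4.55
position: [0.5847, 0.1989, 0.013]
ee_rot: [0.998, 0.06, -0.001, 0.0]
ft_force: [0.2, 0.8, 0.0]
grip_width: 1.004
grasp_force: 0.0
```

Request:
jog_arm --dr '[[0, 0, 0], [0, 0, 0], [0, 0, 0], [0, 0, 0], [0, 0, 0], [0, 0, 0], [0, 0, 0], [0, 0, 0]]' --translation '[[0, -0.18, 0], [0, 0, 0], [0, 0, 0], [0, 0, 0], [0, 0, 0], [0, 0, 0], [0, 0, 0], [0, 0, 0]]' --jaw '[0.8, 0.7, 0.5, 0.5, 0.5, 0.5, 0.5, 0.5]' --squeeze 30

```text
clock: 5.35
position: [0.5849, 0.2053, 0.0151]
ee_rot: [0.998, 0.061, 0.001, -0.0]
ft_force: [-1.1, 0.6, 5.3]
grip_width: 0.63
grasp_force: 30.6
```

Request:
jog_arm --dr '[[0, 0, 0], [0, 0, 0], [0, 0, 0], [0, 0, 0], [0, 0, 0], [0, 0, 0], [0, 0, 0], [0, 0, 0], [0, 0, 0], [0, 0, 0]]' --translation '[[-0.3, 0.05, 0], [-0.5, 0.09, 0], [-0.7, 0.12, 0], [-0.7, 0.13, 0], [-0.7, 0.13, 0], [-0.7, 0.13, 0], [-0.7, 0.13, 0], [-0.7, 0.12, 0], [-0.5, 0.09, 0], [-0.3, 0.05, 0]]' --jaw '[0.5, 0.5, 0.5, 0.5, 0.5, 0.5, 0.5, 0.5, 0.5, 0.5]'

```text
clock: 6.35
position: [0.4453, 0.1615, 0.0154]
ee_rot: [0.998, 0.06, 0.003, -0.0]
ft_force: [4.6, 1.7, 4.4]
grip_width: 0.631
grasp_force: 33.5
```

```bash
python3 - <<'E'
from h import *
c=snap('top','t2.png'); o=manip.get_obs(); print(o['position'],o['ft_force'],o['grasp_force'])
w=snap('wrist','w2.png'); 
a=c['color'][250:370,150:290,::-1]; b=w['color'][...,::-1]
cv2.imwrite('pics/v2.png',np.hstack([cv2.resize(a,None,fx=3,fy=3,interpolation=2),cv2.resize(b,(480,360))]) [:, :800])
E
```

```text
[0.44440821 0.161231   0.01525181] [3.57915253 0.90449481 4.7575656 ] 33.35217632353306
```

View pics/v2.png

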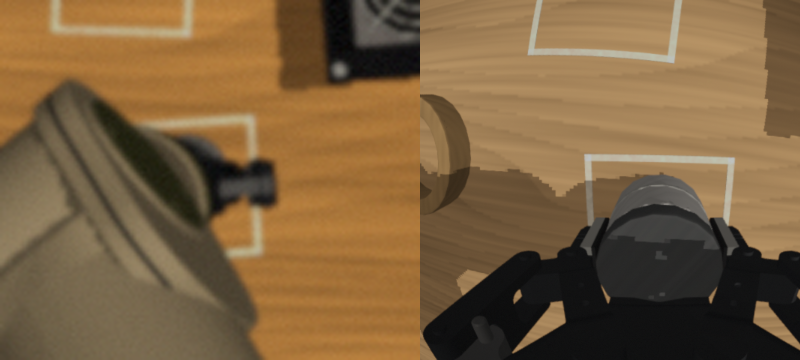

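Tin gripped between the pads. In the wrist half its lid spans columns 597–724 with the top arc near row 204. The target square's far edge runs (587,156)–(734,158).

```bash
python3 - <<'E'
from h import *
w=dict(np.load('pics/w2.npz')); s=4/3
e=np.array([fray(w,(x-420)*s,y*s,0) for x,y in [(587,156),(734,158)]]); d=e[1]-e[0]; L=np.linalg.norm(d); n=np.array([d[1],-d[0]])/L
n=n if n[0]<0 else -n
print(L,'square centre wrist',e.mean(0)+n*.044)
far=fray(w,(660.5-420)*s,204*s,.058); l=fray(w,(597-420)*s,262*s,.058); r=fray(w,(724-420)*s,262*s,.058)
print('tin far',far,'centre x',far[0]-.0275,'y',(l+r)/2,np.linalg.norm(l-r))
E
```

```text
0.08604895007714204 square centre wrist [0.44076867 0.15891016]
tin far [0.47583982 0.16294156] centre x 0.4483398193775739 y [0.45000951 0.15973644] 0.053220220627841944
```

Request:
jog_arm --dr '[[0, 0, 0], [0, 0, 0], [0, 0, 0], [0, 0, 0]]' --translation '[[-0.16, 0.01, 0], [-0.16, 0.01, 0], [0, 0, 0], [0, 0, 0]]' --jaw '[0.5, 0.5, 0.5, 0.5]'

```text
clock: 6.85
position: [0.4376, 0.1602, 0.015]
ee_rot: [0.998, 0.06, 0.002, -0.0]
ft_force: [4.0, -0.0, 6.8]
grip_width: 0.634
grasp_force: 33.3
```

Request:
jog_arm --dr '[[0, 0, 0], [0, 0, 0], [0, 0, 0], [0, 0, 0], [0, 0, 0], [0, 0, 0], [0, 0, 0], [0, 0, 0], [0, 0, 0], [0, 0, 0]]' --translation '[[0, 0, 0], [0, 0, 0], [0, 0, 0], [0, 0, 0], [0, 0, -0.4], [0, 0, -0.8], [0, 0, -1], [0, 0, -1], [0, 0, -1], [0, 0, -1]]' --jaw '[0.8, 1, 1, 1, 1, 1, 1, 1, 1, 1]'

```text
clock: 7.85
position: [0.4354, 0.1599, 0.1454]
ee_rot: [0.998, 0.061, 0.0, 0.0]
ft_force: [0.1, 0.3, -0.2]
grip_width: 0.997
grasp_force: 0.0
```

```bash
python3 - <<'E'
from h import *
w=snap('wrist','w3.png'); print(manip.get_obs()['position'])
E
```

```text
[0.43715398 0.16090453 0.14902196]
```

View pics/w3.png

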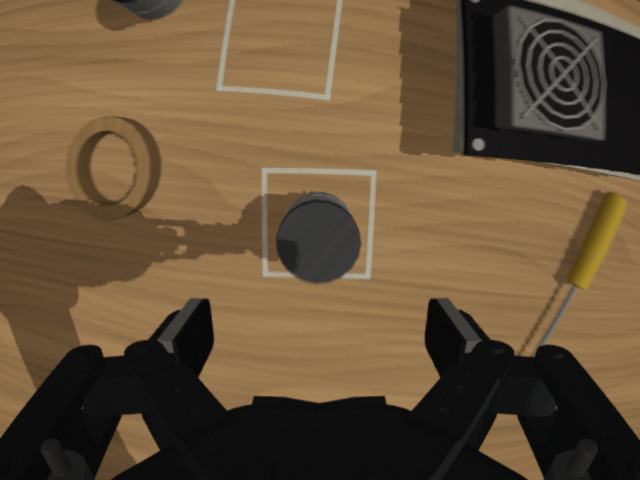

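The tin is released: lid circle spans x 277–361 and y 194–283, centre about (319,239). Square corners are at (263,169), (376,171), (370,278) and (264,276). Checking the offset in metres.

```bash
python3 - <<'E'
from h import *
w=dict(np.load('pics/w3.npz'))
t=fray(w,319,239,.058); q=np.mean([fray(w,*p,0) for p in [(263,169),(376,171),(370,278),(264,276)]],0)
print('tin',t,'sq',q,'off',t-q, [np.linalg.norm(fray(w,277,239,.058)-fray(w,361,239,.058))])
E
```

```text
tin [0.44389517 0.15918877] sq [0.44062744 0.15936033] off [ 0.00326773 -0.00017156] [np.float64(0.05370949572877666)]
```

Request:
jog_arm --dr '[[0, 0, 0], [0, 0, 0], [0, 0, 0], [0, 0, 0], [0, 0, 0], [0, 0, 0], [0, 0, 0], [0, 0, 0], [0, 0, 0], [0, 0, 0]]' --translation '[[0.32, 0.95, -0.3], [0.32, 0.95, 0], [0.32, 0.95, 0], [0.32, 0.95, 0], [0.32, 0.95, 0], [0.32, 0.95, 0], [0.32, 0.95, 0], [0.32, 0.95, 0], [0.32, 0.95, 0], [0.32, 0.95, 0]]' --jaw '[1, 1, 1, 1, 1, 1, 1, 1, 1, 1]'

```text
clock: 8.9
position: [0.5439, -0.0673, 0.1518]
ee_rot: [0.998, 0.06, 0.0, -0.0]
ft_force: [0.3, -0.6, -0.6]
grip_width: 0.998
grasp_force: 0.0
```

Request:
jog_arm --dr '[[0, 0, 0], [0, 0, 0], [0, 0, 0], [0, 0, 0], [0, 0, 0], [0, 0, 0], [0, 0, 0]]' --translation '[[0.32, 0.95, 0], [0.32, 0.95, 0], [0.32, 0.95, 0], [0.32, 0.95, 0], [0.32, 0.95, 0], [0, 0, 0], [0, 0, 0]]' --jaw '[1, 1, 1, 1, 1, 1, 1]'

```text
clock: 9.6
position: [0.5975, -0.1794, 0.1514]
ee_rot: [0.998, 0.06, -0.0, -0.0]
ft_force: [-0.1, 0.6, -0.7]
grip_width: 1.003
grasp_force: 0.0
```

```bash
python3 - <<'E'
from h import *
w=snap('wrist','w4.png'); print(manip.get_obs()['position'],manip.get_obs()['ee_rot'])
b=w['color'][...,::-1].copy(); hsv=cv2.cvtColor(b,cv2.COLOR_BGR2HSV)
m=((hsv[...,0]<14)&(hsv[...,1]>150)).astype(np.uint8); m[300:]=0
n,l,s,ce=cv2.connectedComponentsWithStats(m)
for i in range(1,n):
    if s[i,4]>300: print(s[i],ce[i],fray(w,*ce[i],.083))
p=fproj(w,[.598,-.1785,.083]); print(p)
cv2.imwrite('pics/w4.png',b)
E
```

```text
[ 0.59749906 -0.17859263  0.15153968] [ 9.98161040e-01  6.06165563e-02  4.61075140e-05 -4.10745749e-04]
[301 232  15  62 418] [306.87320574 263.08851675] [ 0.59520034 -0.17406275]
[314.82598496 259.48530224]
```

View pics/w4.png

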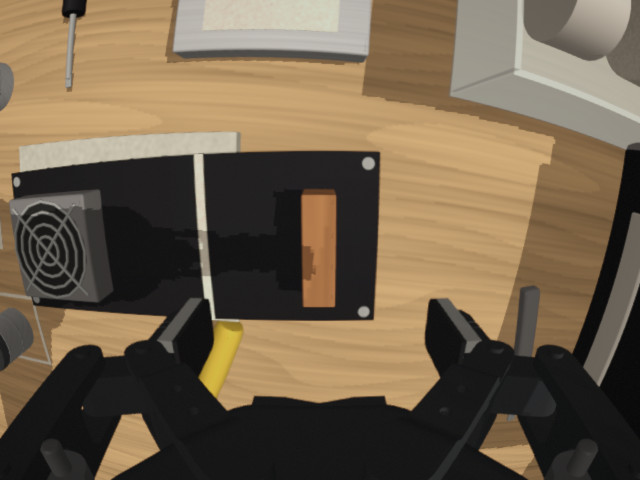

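The wrist view shows the cleat centred at about (319,250), between the open jaws and parallel to the pads. Descending onto it.

Request:
jog_arm --dr '[[0, 0, 0], [0, 0, 0], [0, 0, 0], [0, 0, 0], [0, 0, 0], [0, 0, 0], [0, 0, 0]]' --translation '[[0.1, 0, 0.9], [0, 0, 0.9], [0, 0, 0.8], [0, 0, 0.6], [0, 0, 0.4], [0, 0, 0.1], [0, 0, 0]]' --jaw '[1, 1, 1, 1, 1, 1, 1]'

```text
clock: 10.35
position: [0.6003, -0.1791, 0.0591]
ee_rot: [0.998, 0.06, 0.0, 0.0]
ft_force: [-0.7, -0.9, 0.4]
grip_width: 1.0
grasp_force: 0.0
```

Request:
jog_arm --dr '[[0, 0, 0], [0, 0, 0], [0, 0, 0], [0, 0, 0], [0, 0, 0], [0, 0, 0], [0, 0, 0], [0, 0, 0], [0, 0, 0], [0, 0, 0]]' --translation '[[0, 0, 0], [0, 0, 0], [0, 0, 0], [0, 0, 0], [0, 0, 0], [0, 0, 0], [0, 0, 0], [0, 0, 0], [0, 0, 0], [0, 0, 0]]' --jaw '[0.8, 0.6, 0.4, 0.3, 0.2, 0.1, 0.1, 0.1, 0.1, 0.1]' --squeeze 60

```text
clock: 11.35
position: [0.6002, -0.1792, 0.0592]
ee_rot: [0.998, 0.06, 0.0, 0.0]
ft_force: [-2.4, 1.1, 6.2]
grip_width: 0.223
grasp_force: 59.2
```

Request:
jog_arm --dr '[[0, 0, 0.03], [0, 0, 0.03], [0, 0, 0.03], [0, 0, 0.03], [0, 0, 0.03], [0, 0, 0.03], [0, 0, 0.03], [0, 0, 0.03], [0, 0, 0.03], [0, 0, 0.03]]' --translation '[[0.01, -0.2, 0.02], [0.02, -0.35, 0.02], [0.02, -0.35, 0.02], [0.02, -0.35, 0.02], [0.02, -0.35, 0.02], [0.02, -0.35, 0.02], [0.02, -0.35, 0.01], [0.02, -0.35, 0.01], [0.01, -0.35, 0], [0.01, -0.35, 0]]' --jaw '[0.1, 0.1, 0.1, 0.1, 0.1, 0.1, 0.1, 0.1, 0.1, 0.1]'

```text
clock: 12.35
position: [0.5985, -0.1016, 0.0592]
ee_rot: [0.999, 0.047, 0.004, 0.004]
ft_force: [1.4, -16.9, 23.7]
grip_width: 0.226
grasp_force: 61.8
```

Request:
jog_arm --dr '[[0, 0, 0.035], [0, 0, 0.035], [0, 0, 0.035], [0, 0, 0.035], [0, 0, 0.035], [0, 0, 0.035], [0, 0, 0.035], [0, 0, 0.035], [0, 0, 0.035], [0, 0, 0.035]]' --translation '[[0, -0.35, 0], [0, -0.35, 0], [0, -0.35, 0], [0, -0.35, 0], [0, -0.35, 0], [0, -0.35, 0], [0, -0.35, 0], [0, -0.35, 0], [0, -0.25, 0], [0, -0.25, 0]]' --jaw '[0.1, 0.1, 0.1, 0.1, 0.1, 0.1, 0.1, 0.1, 0.1, 0.1]'

```text
clock: 13.35
position: [0.5917, -0.0192, 0.0592]
ee_rot: [0.999, 0.035, 0.004, 0.004]
ft_force: [0.5, -18.1, 27.1]
grip_width: 0.227
grasp_force: 62.1
```

```bash
python3 - <<'E'
from h import *
o=manip.get_obs(); print(o['clock'],o['position'],o['ee_rot'],o['ft_force'])
c=snap('scene','s5.png'); t=snap('top','t5.png')
S=lambda i,x0,x1,y0,y1,f: cv2.resize(i['color'][y0:y1,x0:x1,::-1],None,fx=f,fy=f,interpolation=2)
a=S(c,220,420,180,320,4); cv2.imwrite('pics/s5c.png',a)
b=S(t,190,390,185,295,4); cv2.imwrite('pics/t5c.png',b)
E
```

```text
13.35 [ 0.59170432 -0.01921435  0.05917934] [0.99937597 0.03490754 0.00388635 0.0037453 ] [  0.45847065 -18.08458113  27.12085871]
```

View pics/t5c.png

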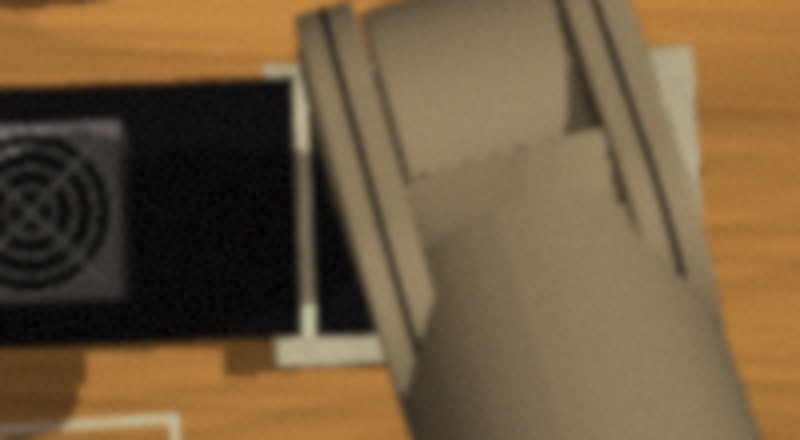

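The top view shows the strip running (299,78)–(310,335) and the stand's outer edge from (265,67) to (277,364), so the strip is still short of the edge.

```bash
cat > e.py <<'E'
from h import *
def off(t,strip,edge,x0=190,y0=185,s=4):
    f=lambda p:((p[0]+.5)/s-.5+x0,(p[1]+.5)/s-.5+y0)
    a=[ray(t,*f(p),.053) for p in strip]; b=[ray(t,*f(p),.045) for p in edge]
    d=b[0]-b[1]; L=np.linalg.norm(d); d/=L; n=np.array([-d[1],d[0]])
    m=(a[0]+a[1])/2-(b[0]+b[1])/2; da=a[0]-a[1]
    print('edge',b,L,'yaw',np.degrees(np.arctan2(d[1],d[0])),'strip yaw',np.degrees(np.arctan2(da[1],da[0])),np.linalg.norm(da)); print('line y',m@n,'x',m@d)
E
python3 - <<'E'
from e import *
off(dict(np.load('pics/t5.npz')),[(299,78),(310,335)],[(265,67),(277,364)])
E
```

```text
edge [array([0.64868908, 0.08273851]), array([0.51162842, 0.07228949])] 0.13745837484279988 yaw 4.359592965772411 strip yaw 4.4443533730292515 0.11815930397562938
line y -0.016043234268425605 x 0.0028544946612317356
```

Request:
jog_arm --dr '[[0, 0, 0], [0, 0, 0], [0, 0, 0], [0, 0, 0], [0, 0, 0], [0, 0, 0], [0, 0, 0]]' --translation '[[0, -0.2, 0], [0, -0.2, 0], [0, -0.16, 0], [0, -0.08, 0], [0, 0, 0], [0, 0, 0], [0, 0, 0]]' --jaw '[0.1, 0.1, 0.1, 0.1, 0.1, 0.1, 0.1]'

```text
clock: 14.15
position: [0.5906, -0.0027, 0.0592]
ee_rot: [0.999, 0.035, 0.004, 0.003]
ft_force: [0.5, -15.3, 27.5]
grip_width: 0.222
grasp_force: 62.2
```

```bash
python3 - <<'E'
from h import *
o=manip.get_obs(); print(o['clock'],o['position'],o['ee_rot'],o['ft_force'])
t=snap('top','t6.png')
S=lambda i,x0,x1,y0,y1,f: cv2.resize(i['color'][y0:y1,x0:x1,::-1],None,fx=f,fy=f,interpolation=2)
cv2.imwrite('pics/t6c.png',S(t,170,370,185,335,4))
E
```

```text
14.15 [ 0.59059875 -0.00273475  0.05920217] [0.99936918 0.03514437 0.0039407  0.00325412] [  0.52311041 -15.34080327  27.48892285]
```

View pics/t6c.png

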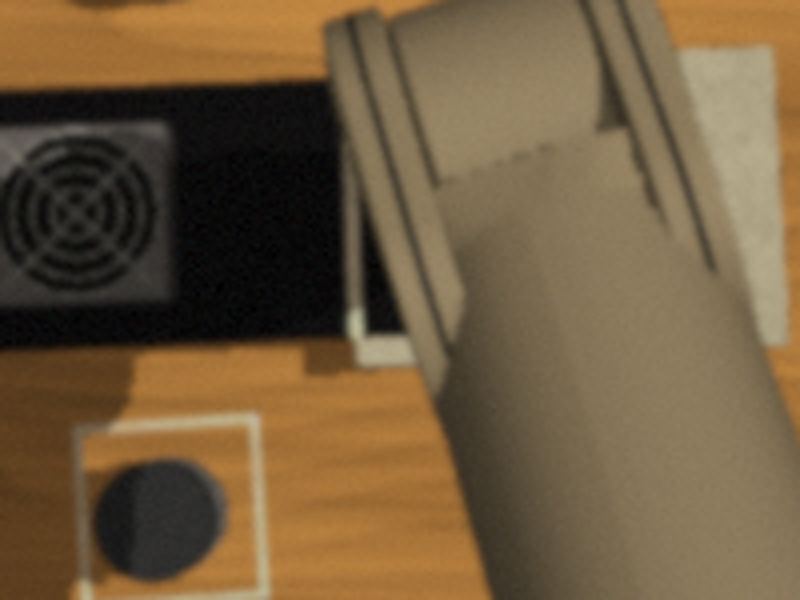

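The strip's near end is at (356,338), right at the stand's edge corner (356,366). The lid looks parallel to the stand, and the tin at (162,518) stands inside the square.

```bash
python3 - <<'E'
from e import *
t=dict(np.load('pics/t6.npz'))
off(t,[(345.5,78),(356,337)],[(345,67),(357,364)],170,185,4)
f=lambda p:((p[0]+.5)/4-.5+170,(p[1]+.5)/4-.5+185)
print('tin',ray(t,*f((160,519)),.058),'sq [0.4384 0.1619]')
E
```

```text
edge [array([0.64868908, 0.08273851]), array([0.51162842, 0.07228949])] 0.13745837484279988 yaw 4.359592965772411 strip yaw 4.367247961198551 0.1190104421105785
line y -0.0006169317218814104 x 0.003089994668579902
tin [0.43944017 0.15739201] sq [0.4384 0.1619]
```

```bash
python3 -c "
from workcell import manip
print(manip.hand_in())"
```

```text
the job is handed in; nothing more can be done
None
```

I handed the job in at about 14 s with no verdict returned; by camera, the tin stands released about 5 mm from the middle of the empty square, and the lid's strip lies within 1 mm of the stand's edge, with the gripper still holding the lid down.

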